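Swing the fume-extraction hood over the circuit board

TASK

Swing the heavy fume-extraction hood on its free-turning boom over the circuit board in the work holder by pushing only its two orange sprung side buffers, and leave it there untouched and standing still, centred within 3.5 cm, for five seconds. It coasts far and bounces off anything that stands still, so push gently and brake it by hand: keep it slower than 0.2 m/s, never strike the buffers hard, and let it neither run more than 12 cm past the board nor into its end stops. Do not touch the white hood, its black filter or the duct, and leave the other things on the bench where they are.

Things in the scene. Friction and masses are not known exactly. Their poses are not given: they have to be found in the camera images.
- boom (a joint): Boom angle about the mast's vertical axis, rad. 0: boom points along the mast's -x; grows counter-clockwise from above: the hood, on the robot's side of the mast, moves to the robot's right (-y). Inertia 0.44 kg m2 nominal (hidden, 0.7 to 1.3 times), damping 0.03 N m s/rad, dry friction 0.001 N m: coasts with a time constant of 15 s. End stops at +-0.95. Starts -0.65 to -0.45, board beyond 0.2.
- boom_hinge (a point): Point on the vertical turning axis of the boom (centre of the blue swivel head on the mast), 195 mm above the table.
- hood (a point): Centre of the hood's mouth, 155 mm above the table, 340 mm from the turning axis; turns with the boom, whose local -x points from the axis out along it. White box 150 x 150 mm, 160 to 230 mm above the table, black filter on top up to 241 mm; metal duct of 70 mm diameter (axis at 195 mm) to the mast. Orange buffers on the sides that look along local +y and -y; 210 mm across both when not pressed.
- pad_left: Orange sprung buffer on the hood's local +y side (robot's left): 140 mm along the boom (270 to 410 mm from the turning axis), 165 to 225 mm above the table, stands 30 mm out of the hood, slides up to 25 mm in against 40 N/m, hardly damped: a boom that hits a still finger bounces back. Origin: middle of its outer face, 105 mm from the boom's middle line unpressed. Pushing it makes joint boom grow.
- pad_right: The same sprung buffer on the other side (local -y, robot's right). Origin: middle of its outer face, which looks along local -y. Pushing it makes joint boom decrease: it brakes a boom that swings to the robot's right.
- shell: White hood with black filter, metal duct and blue swivel head (90 mm diameter, top 237 mm above the table): not to be touched. Turns with the boom; origin at the middle of the hood's underside, 160 mm above the table and 340 mm from the turning axis, axes as the boom's.
- board (a point): Centre of the green circuit board (80 x 116 mm, top 58 mm above the table) in the blue jaws of the fixed work holder on its green mat (200 x 240 mm). It lies 340 mm from the boom turning axis, right under the circle that the mouth of the hood runs on; its own -x points away from that axis. Holder 66 mm high at most: the hood passes above it.
- spool: Bystander: black solder spool, 52 mm diameter, 46 mm high, origin at the centre of its underside.
- tin: Bystander: aluminium flux tin, 64 mm diameter, 20 mm high, origin at the centre of its underside.
- screwdriver: Bystander: red screwdriver lying on the table, origin under its middle, along its x.
- cutters: Bystander: orange-handled cutters lying on the table, about 165 mm long, 14 mm high, origin near the pivot, jaws along x.
- pump: Bystander: black desoldering pump lying on the table, 210 mm long along x, 24 mm high, origin under its middle.

How it is judged:
By the outcome, as a careful person would: the job done as asked, in the order asked, and still so for the second after the job is handed in, with the robot touching nothing.
It also fails if it takes over 61 s, if anything falls off the work surface, if the arm or the gripper's body presses on something with over 40 N, if the wrist force passes 120 N, or if a joint passes its speed limit or range.

ROBOT

A 6-joint arm with a two-finger parallel gripper is mounted at the origin on the work surface. World frame = base frame: x ahead of the robot, y to its left, z up, the work surface at z = 0. Lengths are in m, angles in rad, forces in N, time in s.
With the tool pointing down it reaches from about 0.25 to 0.775 m from the base axis. Payload 4 kg.
Tool frame: the origin (TCP) lies midway between the tips of the shut fingers; the grasp point (between the pads) lies 19 mm behind it; z points along the fingers, y is the line along which they close (so a half turn about z gives the same grasp; the last joint's range is limited). The gripper opens to 94 mm and grips with 3 to 60 N. Pads are 16 mm wide; open, the fingers measure 119 mm over their backs; the gripper's body (75 mm by 177 mm) begins 78 mm behind the grasp point.
Start: joints at [-1.325, 0.087, 1.371, -0, 1.684, -0.103], TCP at [0.188, -0.517, 0.206] pointing down, gripper open.
Joint ranges: [-3.1, 3.1], [-0.76, 2.03], [0.27, 2.55], [-1.08, 4.22], [0.17, 2.65], [-2.57, 2.57]. Speed limits (rad/s): [2.79, 2.79, 3.14, 3.14, 3.14, 3.14].

INTERFACE

Orientations are given as [roll, pitch, yaw] about the fixed x, y, z axes, in that order (R = Rz(yaw) Ry(pitch) Rx(roll)).
In Python, from bench import robot gives the robot as it stands. The module is installed in compiled form; this text tells all that it offers.
- The arm moves only by the tool arm_command, never from a script. Its argument "targets" is a list of rows, each a list of 4 numbers: the shift along the world's x, y, z as a fraction of full scale, then the turn about the world's z as a fraction of full scale. A call has 1 to 8 rows; each row is the pose to reach, as a shift and turn from the pose commanded when the call began; what a row does not reach only later rows make up. Full scale, the value 1, is 0.5 m for a shift and 120 degrees for a turn. A row lasts 1/12 s, in which the tool goes at most 41.7 mm and 7.16 degrees, less where a joint would pass 70% of its speed; a pose out of reach is approached as far as the arm can. A call with a number of a shift or a turn outside -1 to 1 is refused whole. A call with a gripper value outside its range is refused whole. "claw" is the closure, from 0 (fully open) to 1 (shut), set as the call begins (left out, the last holds). The fingers move at their own pace and stop on an object; the grip force is fixed at half the most. Time passes only in rows, so rows that repeat a pose let the fingers close. It gives the time, the measured TCP pose, the force, the opening and the grip force at its end, in the units of the state.
- robot.get_obs(): the state, without advancing time (a new reading comes with each control period).
- robot.snapshot(name): name is "scene" or "top" or "wrist"; returns the picture (420x560x3 uint8, red, green, blue); there is no depth.
- robot.camera_info(name): a dict with "vfov" (degrees; the focal length in pixels is half the picture's height over the tangent of half this angle, whatever the lens; pixels are square), "cx", "cy" (the principal point, pixels), "extrinsics" (4x4, takes a point from camera to world coordinates); the wrist camera has in their place "T_tool_cam" (4x4, takes a point from camera to tool coordinates, whose origin is the TCP and whose axes are the flange's). Camera axes: x right, y up, looking along -z (the intrinsics and any distortion apply to the point x, -y, -z); pixel columns grow to the right and rows downward; lengths in m; the calibration is good to about 2 mm. A picture is of the moment at which its call begins: read the wrist's pose just before it. camera_info takes no time and is no camera call.
- robot.close_job(): hands the job in; it is judged then, once.
The state is a dict: "time": time; "joint_positions": joint angles; "qvel": joint speeds; "joint_torque": joint torques, N m; "tool_pos": TCP position; "ee_rot": TCP orientation; "wrist_force": force on the tool from outside, world axes, zero at the start; "wrist_torque": the same for the moment, N m; "width": finger opening in m; "finger_force": force on a finger pad.
Only numpy, scipy, OpenCV 4.12 (cv2) and the standard library are available. Lean on these libraries where they do the work, as an engineer would, in place of code of your own. Each camera call takes 0.05 s, during which the arm holds its last target. There are 200 camera calls.

## Working session

There is one attempt and no reset: what is moved stays moved. The work goes in short steps, Python scripts to look and compute and a tool call to move; the robot and the scene stay as the last step left them, time stands still between calls to the robot, and variables do not carry over. Pictures are saved under pics/ and viewed, at most 10 in all, crops included, and the job is handed in when it is done.

Besides the shell and the picture viewer there is one more tool, called after "Call:" as name([rows], argument=value, ...), one row to a line, values as JSON. arm_command: Moves the arm, as the interface text tells. Shift numbers are shares of 0.5 m and turn numbers shares of 120 degrees, none past 1 either way. Its arguments: {"type":"object","properties":{"targets":{"type":"array"},"claw":{"type":"number"}},"required":["targets"]}

```bash
mkdir -p pics; python3 - <<'E'
from bench import robot
import cv2,json
o=robot.get_obs();print(o['time'],o['tool_pos'],o['ee_rot'],o['width'])
for n in('top','scene'):
    im=robot.snapshot(n);cv2.imwrite(f'pics/{n}0.png',im[:,:,::-1]);i=robot.camera_info(n);print(n,i)
E
```

```text
0.0 [ 0.18782222 -0.51635355  0.20430315] [-3.13937848e+00 -1.82409844e-04  3.48797735e-01] 0.09403195053595641
top {'vfov': 43.50201051254969, 'cx': 280.50559983535254, 'cy': 211.73656643644344, 'extrinsics': array([[-0.00496347,  0.98994539, -0.14136296,  0.30700055],
       [-0.9999811 , -0.0044007 ,  0.00429339,  0.08012792],
       [ 0.00362813,  0.1413816 ,  0.98994852,  1.70278749],
       [ 0.        ,  0.        ,  0.        ,  1.        ]])}
scene {'vfov': 51.708000524339454, 'cx': 280.98472591838805, 'cy': 211.34416110279957, 'extrinsics': array([[-0.55677213, -0.63506473,  0.53544148,  1.13769732],
       [ 0.83060275, -0.43354293,  0.34948476,  0.5012393 ],
       [ 0.01019142,  0.63932255,  0.76887113,  1.05716592],
       [ 0.        ,  0.        ,  0.        ,  1.        ]])}
```

View pics/top0.png

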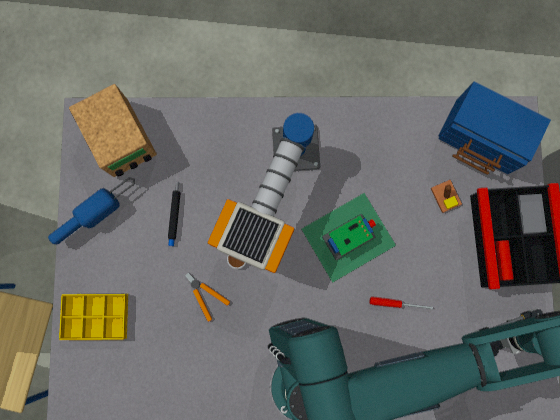

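View pics/scene0.png

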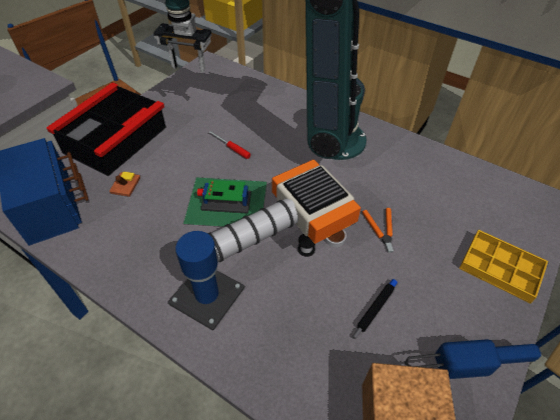

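The top view shows the swivel head at about (298,128), the hood at (251,236) and the board at (351,237), to its right. The left buffer is at (225,222). I'll enlarge a crop to get finer pixels.

```bash
python3 - <<'E'
import cv2
im=cv2.imread('pics/top0.png')[105:285,200:400]
cv2.imwrite('pics/crop.png',cv2.resize(im,(660,594),interpolation=cv2.INTER_CUBIC))
E
cat > h.py <<'E'
import numpy as np,cv2
from bench import robot
def px2w(n,u,v,z):
    i=robot.camera_info(n);f=210/np.tan(np.radians(i['vfov'])/2);T=np.array(i['extrinsics'])
    d=T[:3,:3]@np.array([(u-i['cx'])/f,-(v-i['cy'])/f,-1]);p=T[:3,3];return p+d*(z-p[2])/d[2]
E
```

```text
(no output)
```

View pics/crop.png

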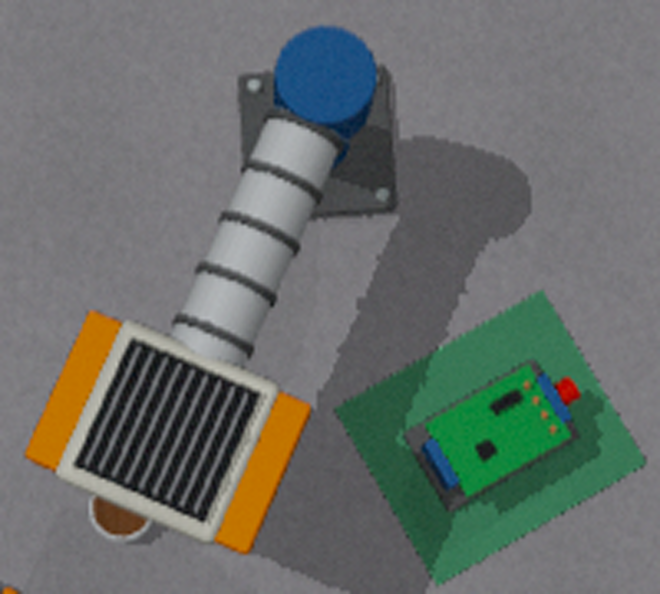

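In the crop (3.3×) I read: swivel top (326,76); filter corners (133,337), (263,385), (208,521), (76,465); mat corners (543,292), (646,465), (438,585), (334,410); left buffer outer top corners (92,310) and (26,457).

```bash
python3 - <<'E'
from h import *
c=lambda pts,z:np.array([px2w('top',200+(a+.5)/3.3-.5,105+(b+.5)/3.3-.5,z) for a,b in pts])[:,:2]
H=c([(326,76)],.237)[0]
h=c([(133,337),(263,385),(208,521),(76,465)],.241).mean(0)
h2=c([(127,320),(277,378),(212,543),(57,477)],.23).mean(0)
m=c([(543,292),(646,465),(438,585),(334,410)],.002).mean(0)
b=c([(492,436)],.058)[0]
for n,p in(('hood',h),('hood2',h2),('mat',m),('board',b)):
    d=p-H;print(n,p,np.linalg.norm(d),np.degrees(np.arctan2(-d[1],-d[0])))
print(H); print('padL',c([(92,310),(26,457)],.225),'padR',c([(310,405),(247,552)],.225))
# mast base orientation corners
mm=c([(240,76),(388,68),(397,208),(250,222)],.006);print(mm,np.mean(mm,0))
print('mug',c([(122,515)],.08))
E
```

```text
hood [0.45362636 0.15587898] 0.3352767145589668 -23.735813046735515
hood2 [0.45276849 0.15791458] 0.33688481512399304 -23.994005115472284
mat [ 0.46578817 -0.14659556] 0.3390319378714259 29.611053715377732
board [ 0.46159131 -0.14065966] 0.33982472236494476 28.391216840996787
[0.76054241 0.02092338]
padL [[0.55647801 0.22425935]
 [0.42978534 0.2792786 ]] padR [[0.47323365 0.03698185]
 [0.34844635 0.09131928]]
[[ 0.83235165  0.09844533]
 [ 0.84013612 -0.05116533]
 [ 0.69543151 -0.05801333]
 [ 0.68176029  0.08888907]] [0.76241989 0.01953893]
mug [[0.38732025 0.20868642]]
```

Call:
arm_command([
  [0,0,0.08,0],
  [0,0,0.16,0],
  [0,0,0.24,0.02],
  [0.03,0.07,0.25,0.05],
  [0.06,0.14,0.25,0.08],
  [0.09,0.22,0.25,0.11],
  [0.12,0.29,0.25,0.14],
  [0.15,0.36,0.25,0.17],
], claw=1)

```text
time: 0.77
tool_pos: [0.2632, -0.335, 0.3301]
ee_rot: [-3.141, -0.0, 0.707]
wrist_force: [0.2, -0.1, -0.6]
width: 0.0442
finger_force: 0.0
```

Call:
arm_command([
  [0.03,0.07,0,0.03],
  [0.06,0.14,0,0.06],
  [0.09,0.22,0,0.09],
  [0.12,0.29,0,0.12],
  [0.15,0.36,0,0.15],
  [0.18,0.43,0,0.18],
  [0.21,0.5,0,0.21],
  [0.24,0.58,0,0.21],
])

```text
time: 1.43
tool_pos: [0.3827, -0.0462, 0.3302]
ee_rot: [3.141, 0.0, 1.146]
wrist_force: [1.8, -0.3, 0.6]
width: 0.0005
finger_force: 0.0
```

Call:
arm_command([
  [0.03,0.08,0,0],
  [0.06,0.15,0,0],
  [0.09,0.23,0,0],
  [0.12,0.31,0,0],
  [0.15,0.38,0,0],
  [0.18,0.46,0,0],
  [0.21,0.54,0,0],
  [0.24,0.62,0,0],
])

```text
time: 2.1
tool_pos: [0.5016, 0.2613, 0.3298]
ee_rot: [-3.141, 0.001, 1.145]
wrist_force: [1.2, -0.1, 0.3]
width: 0.0002
finger_force: 0.0
```

Call:
arm_command([
  [0.02,0.08,0,0],
  [0.02,0.08,-0.06,0],
  [0.02,0.08,-0.12,0],
  [0.02,0.08,-0.18,0],
  [0.02,0.08,-0.24,0],
  [0.02,0.08,-0.29,0],
  [0.02,0.08,-0.29,0],
  [0.02,0.08,-0.29,0],
])

```text
time: 2.77
tool_pos: [0.5104, 0.2987, 0.1835]
ee_rot: [-3.138, 0.004, 1.145]
wrist_force: [0.2, 0.5, 0.4]
width: 0.0003
finger_force: 0.0
```

```bash
cat >> h.py <<'E'
H=np.array([0.7605,0.0209])
# textured points on the hood's top (local r, y, z)
def pts():
    P=[(r,y,.241) for r in np.arange(.272,.409,.004) for y in np.arange(-.06,.061,.004)]
    P+=[(r,y,.23) for r in np.arange(.267,.414,.004) for y in(-.07,.07)]
    P+=[(r,y,.195+np.sqrt(.035**2-y*y)) for r in np.arange(.06,.26,.005) for y in np.arange(-.03,.031,.006)]
    P+=[(r,y,.225) for r in np.arange(.275,.406,.005) for y in(-.115,.115)]  # just outside pads
    return np.array(P)
def proj(n,phi,P=pts()):
    i=robot.camera_info(n);f=210/np.tan(np.radians(i['vfov'])/2);T=np.array(i['extrinsics'])
    c,s=np.cos(phi),np.sin(phi)
    W=np.c_[H[0]-c*P[:,0]-s*-P[:,1],H[1]-s*P[:,0]+c*P[:,1],P[:,2]]
    q=(W-T[:3,3])@T[:3,:3]
    return (i['cx']-f*q[:,0]/q[:,2]).astype(np.float32),(i['cy']+f*q[:,1]/q[:,2]).astype(np.float32)
def samp(n,im,phi):
    u,v=proj(n,phi);return cv2.remap(cv2.GaussianBlur(im,(3,3),0),u,v,cv2.INTER_LINEAR)[:,0].astype(float)
PHI0=np.radians(-23.9)
def track(n,im,lo=-.6,hi=.9):
    ref=samp(n,cv2.imread(f'pics/{n}0.png')[:,:,::-1].copy(),PHI0)
    cost=lambda p:np.minimum(np.abs(samp(n,im,p)-ref).mean(1),50).mean()
    g=np.arange(lo,hi,.01);b=g[np.argmin([cost(p) for p in g])]
    g=np.arange(b-.012,b+.012,.001);C=[cost(p) for p in g];k=int(np.argmin(C));return g[k],C[k]
def measure(k=1,names=('scene',)):
    out=[]
    for _ in range(k):
        for n in names:
            t=robot.get_obs()['time'];im=robot.snapshot(n).copy();p,c=track(n,im);out.append((t,n,round(p,4),round(c,1)))
    return out,im
E
python3 - <<'E'
from h import *
P=pts()
for n in('top','scene'): print(n,track(n,cv2.imread(f'pics/{n}0.png')[:,:,::-1].copy()))
r,im=measure(1,('top','scene'));print(r)
cv2.imwrite('pics/scene1.png',im[:,:,::-1]);o=robot.get_obs();print(o['tool_pos'],o['ee_rot'],o['wrist_force'])
E
```

```text
top (np.float64(-0.4169999999999998), np.float64(0.22686025408348456))
scene (np.float64(-0.4169999999999998), np.float64(0.17503528937285745))
[(2.7667, 'top', np.float64(-0.417), np.float64(11.6)), (2.8167, 'scene', np.float64(-0.416), np.float64(11.9))]
[0.51236947 0.29952639 0.18760437] [ 3.13947860e+00 -2.32457599e-03  1.14460126e+00] [-0.07713546 -0.35164037  0.38793055]
```

```bash
sed -i 's/-s\*-P\[:,1\]/-s*P[:,1]/' h.py; python3 - <<'E'
from h import *
im=cv2.imread('pics/scene1.png').copy()
print(track('scene',im[:,:,::-1].copy()))
u,v=proj('scene',-.416)
for a,b in zip(u[::3],v[::3]): cv2.circle(im,(int(round(a)),int(round(b))),0,(255,0,255),-1)
o=robot.get_obs()['tool_pos'][:2]-H
for ph in(-.417,):
  print('local r,y',-(o@[np.cos(ph),np.sin(ph)]),o@[-np.sin(ph),np.cos(ph)])
cv2.imwrite('pics/s1c.png',cv2.resize(im[90:330,150:450],(750,600)))
E
```

```text
(np.float64(-0.4139999999999998), np.float64(12.480540431538618))
local r,y 0.33971683550420095 0.15425269673380204
```

View pics/s1c.png

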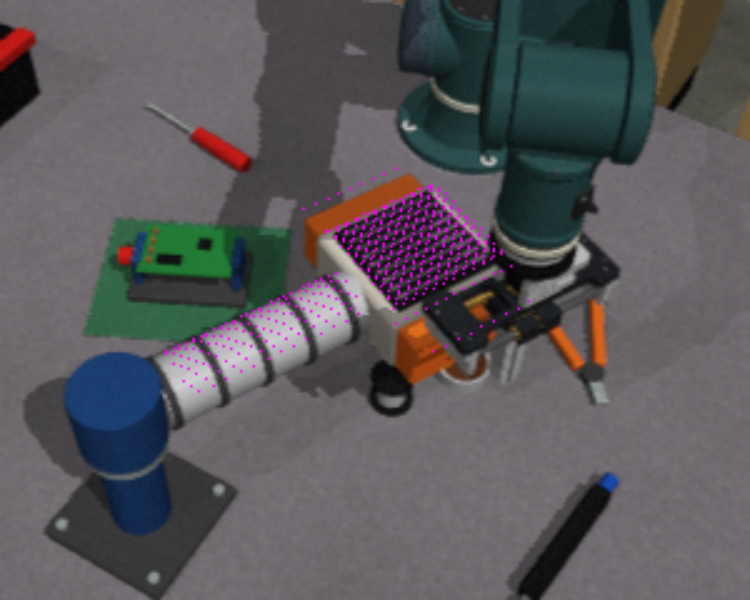

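The overlay fits the filter and duct. The finger stands beside the left buffer, about 41 mm off its face, so I'll push gently at 3 cm/s.

Call:
arm_command([
  [-0.007,-0.015,0,0],
  [-0.014,-0.03,0,0],
  [-0.02,-0.045,0,0],
  [-0.025,-0.056,0,0],
  [-0.028,-0.063,0,0],
  [-0.03,-0.068,0,0],
  [-0.032,-0.073,0,0],
  [-0.034,-0.077,0,0],
])

```text
time: 3.53
tool_pos: [0.4944, 0.2604, 0.1855]
ee_rot: [3.141, -0.0, 1.145]
wrist_force: [0.2, 0.2, -1.0]
width: 0.0006
finger_force: 0.1
```

Call:
arm_command([
  [-0.002,-0.0045,0,0],
  [-0.004,-0.009,0,0],
  [-0.006,-0.0135,0,0],
  [-0.008,-0.018,0,0],
  [-0.01,-0.0225,0,0],
  [-0.012,-0.027,0,0],
  [-0.014,-0.0315,0,0],
  [-0.016,-0.036,0,0],
])

```text
time: 4.2
tool_pos: [0.4864, 0.2424, 0.1855]
ee_rot: [3.141, 0.0, 1.145]
wrist_force: [-1.0, 0.4, -0.5]
width: 0.0002
finger_force: 0.1
```

Call:
arm_command([
  [-0.002,-0.0045,0,0],
  [-0.004,-0.009,0,0],
  [-0.0055,-0.0135,0,0],
  [-0.007,-0.018,0,0],
  [-0.0085,-0.0225,0,0],
  [-0.01,-0.027,0,0],
])

```text
time: 4.7
tool_pos: [0.4814, 0.2289, 0.1855]
ee_rot: [3.141, 0.0, 1.145]
wrist_force: [0.8, 0.4, 0.7]
width: 0.0005
finger_force: 0.0
```

```bash
cat >> h.py <<'E'
def loc(phi):
    o=np.array(robot.get_obs()['tool_pos'])[:2]-H
    return -(o@[np.cos(phi),np.sin(phi)]),o@[-np.sin(phi),np.cos(phi)]
def report(k=4,names=('scene',)):
    r,im=measure(k,names);t=np.array([a[0] for a in r]);p=np.array([a[2] for a in r])
    f=np.polyfit(t-t[-1],p,1) if k>1 else [0,p[-1]]
    print([(round(float(a[0]),2),float(a[2]),float(a[3])) for a in r]);print('phi',f[1],'v m/s',f[0]*.34)
    o=robot.get_obs();print(o['time'],o['tool_pos'],o['ee_rot'][2],'local r,y',loc(f[1]));return im
E
python3 -c "
from h import *
report(4)"
```

```text
[(4.7, -0.282, 15.1), (4.75, -0.273, 15.0), (4.8, -0.266, 14.7), (4.85, -0.257, 14.6)]
phi -0.2572 v m/s 0.05576000000000031
4.9 [0.4815192  0.22912061 0.18554108] 1.1445493507117068 local r,y (np.float64(0.3227698469270885), np.float64(0.13040603633917142))
```

Call:
arm_command([
  [0,0.01,0.08,0],
  [0,0.01,0.16,0.02],
  [0,0,0.24,0.07],
  [-0.01,-0.08,0.26,0.12],
  [-0.02,-0.16,0.26,0.17],
  [-0.03,-0.24,0.26,0.22],
  [-0.04,-0.32,0.26,0.27],
  [-0.05,-0.4,0.26,0.32],
])

```text
time: 5.57
tool_pos: [0.4566, 0.0312, 0.3158]
ee_rot: [3.141, 0.0, 1.812]
wrist_force: [-0.5, -0.7, -0.2]
width: 0.0009
finger_force: 0.0
```

Call:
arm_command([
  [-0.01,-0.08,0,0.05],
  [-0.01,-0.16,0,0.08],
  [-0.02,-0.24,0,0.08],
  [-0.02,-0.32,0,0.08],
  [-0.02,-0.4,0,0.08],
  [-0.02,-0.48,0,0.08],
  [-0.02,-0.48,-0.08,0.08],
  [-0.02,-0.48,-0.16,0.08],
])

```text
time: 6.23
tool_pos: [0.4483, -0.2108, 0.2371]
ee_rot: [3.137, 0.006, 1.969]
wrist_force: [0.2, -0.0, -0.6]
width: 0.0003
finger_force: 0.0
```

Call:
arm_command([
  [0,0,-0.08,0],
  [0,0,-0.1,0],
])

```text
time: 6.4
tool_pos: [0.4433, -0.2055, 0.1775]
ee_rot: [-3.134, -0.011, 1.973]
wrist_force: [-0.6, 0.1, -1.3]
width: 0.0005
finger_force: 0.0
```

```bash
python3 -c "
from h import *
report(3)"
```

```text
[(6.4, -0.031, 6.7), (6.45, -0.024, 6.8), (6.5, -0.018, 6.9)]
phi -0.017833333333333323 v m/s 0.0442000000000001
6.55 [ 0.44725132 -0.20729357  0.18611939] 1.9741059631538784 local r,y (np.float64(0.30912963056576825), np.float64(-0.23374326177053528))
```

Call:
arm_command([
  [0.02,-0.01,0,0.01],
  [0.04,-0.02,0,0.02],
  [0.06,-0.024,0,0.025],
  [0.08,-0.024,0,0.025],
  [0.104,-0.024,0,0.025],
  [0.104,-0.024,0,0.025],
  [0.104,-0.024,0,0.025],
  [0.104,-0.024,0,0.025],
])

```text
time: 7.22
tool_pos: [0.4992, -0.2193, 0.1862]
ee_rot: [3.141, 0.001, 2.026]
wrist_force: [-0.4, -0.3, 0.5]
width: 0.0004
finger_force: 0.0
```

Call:
arm_command([
  [0,0,0,0],
  [0,0,0,0],
  [0,0,0,0],
  [0,0,0,0],
  [0,0,0,0],
  [0,0,0,0],
  [0,0,0,0],
  [0,0,0,0],
])

```text
time: 7.88
tool_pos: [0.499, -0.2194, 0.1855]
ee_rot: [3.142, -0.0, 2.026]
wrist_force: [0.4, -0.6, -0.2]
width: 0.0002
finger_force: 0.0
```

```bash
python3 -c "
from h import *
im=report(4)
cv2.imwrite('pics/s2.png',im[:,:,::-1])
im=robot.snapshot('top').copy();print(track('top',im));cv2.imwrite('pics/t2.png',cv2.resize(im[105:285,200:400,::-1],(660,594),interpolation=cv2.INTER_CUBIC))"
```

```text
[(7.88, 0.157, 8.2), (7.93, 0.163, 8.3), (7.98, 0.169, 8.2), (8.03, 0.174, 8.3)]
phi 0.1743 v m/s 0.03875999999999985
8.0833 [ 0.49906706 -0.21937556  0.18548552] 2.026123809239371 local r,y (np.float64(0.2991400529874816), np.float64(-0.19129756232692405))
(np.float64(0.1780000000000007), np.float64(5.443637830207702))
```

View pics/s2.png

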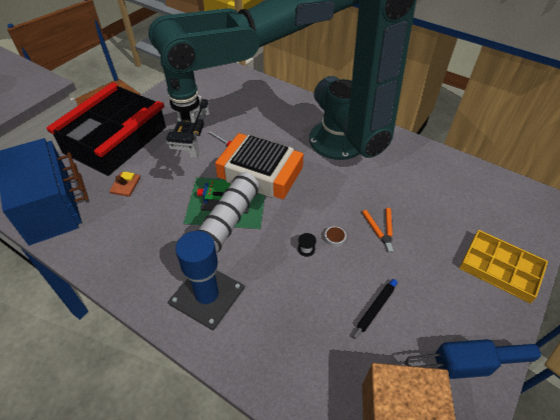

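The hood is at about (262,160), roughly halfway. The finger waits ahead of its right buffer, clear of everything.

Call:
arm_command([
  [0.005,0,0,0],
  [0.005,0,0,0],
  [0.005,0,0,0],
  [0.005,0,0,0],
  [0.005,0,0,0],
  [0.005,0,0,0],
  [0.005,0,0,0],
  [0.005,0,0,0],
])

```text
time: 8.8
tool_pos: [0.5016, -0.2194, 0.1855]
ee_rot: [3.141, 0.0, 2.026]
wrist_force: [-0.4, -0.0, -0.1]
width: 0.0001
finger_force: 0.0
```

Call:
arm_command([
  [0,0,0,0],
  [0,0,0,0],
  [0,0,0,0],
  [0,0,0,0],
  [0,0,0,0],
  [0,0,0,0],
])

```text
time: 9.3
tool_pos: [0.5016, -0.2194, 0.1855]
ee_rot: [3.142, 0.0, 2.026]
wrist_force: [0.4, -0.5, 0.2]
width: 0.0006
finger_force: 0.0
```

```bash
python3 -c "
from h import *
im=report(3)"
```

```text
[(9.3, 0.312, 9.8), (9.35, 0.317, 9.8), (9.4, 0.322, 9.9)]
phi 0.32199999999999995 v m/s 0.03400000000000027
9.45 [ 0.50155829 -0.21937179  0.185517  ] 2.0261064100214226 local r,y (np.float64(0.3216707112589411), np.float64(-0.14597704202364248))
```

Call:
arm_command([
  [0,0,0,0],
  [0,0,0,0],
  [0,0,0,0],
  [0,0,0,0],
  [0,0,0,0],
  [0,0,0,0],
  [0.001,-0.0022,0,0],
  [0.002,-0.0044,0,0],
])

```text
time: 10.12
tool_pos: [0.5026, -0.2217, 0.1856]
ee_rot: [3.141, 0.0, 2.026]
wrist_force: [0.2, -0.0, -0.7]
width: 0.0005
finger_force: 0.0
```

Call:
arm_command([
  [0.001,-0.0022,0,0],
  [0.002,-0.0044,0,0],
  [0.003,-0.0066,0,0],
  [0.004,-0.0088,0,0],
  [0.005,-0.011,0,0],
  [0.006,-0.0132,0,0],
  [0.007,-0.0154,0,0],
  [0.008,-0.0176,0,0],
])

```text
time: 10.78
tool_pos: [0.5066, -0.2305, 0.1855]
ee_rot: [3.142, -0.0, 2.026]
wrist_force: [-0.4, -0.6, -0.2]
width: 0.001
finger_force: 0.0
```

Call:
arm_command([
  [0.001,-0.0022,0,0],
  [0.002,-0.0044,0,0],
  [0.003,-0.0066,0,0],
  [0.004,-0.0088,0,0],
  [0.005,-0.011,0,0],
  [0.006,-0.0132,0,0],
  [0.007,-0.0154,0,0],
  [0.008,-0.0176,0,0],
])

```text
time: 11.45
tool_pos: [0.5106, -0.2393, 0.1855]
ee_rot: [3.141, 0.0, 2.026]
wrist_force: [0.2, -0.1, 0.5]
width: 0.0006
finger_force: 0.1
```

```bash
python3 -c "
from h import *
im=report(1)"
```

```text
[(11.45, 0.493, 12.4)]
phi 0.493 v m/s 0.0
11.5 [ 0.51069629 -0.23948652  0.18547725] 2.025994521795472 local r,y (np.float64(0.34328966787846565), np.float64(-0.11115412134051669))
```

Call:
arm_command([
  [0.001,-0.0022,0,0],
  [0.002,-0.0044,0,0],
  [0.003,-0.0066,0,0],
  [0.004,-0.0088,0,0],
])

```text
time: 11.83
tool_pos: [0.5126, -0.2437, 0.1855]
ee_rot: [3.142, -0.0, 2.026]
wrist_force: [-0.9, -0.1, -0.4]
width: 0.0004
finger_force: 0.0
```

```bash
python3 -c "
from h import *
im=report(3)"
```

```text
[(11.83, 0.494, 12.4), (11.88, 0.494, 12.5), (11.93, 0.494, 12.5)]
phi 0.494 v m/s -7.445741800455382e-16
11.9833 [ 0.51256184 -0.24362292  0.18546876] 2.026043634152479 local r,y (np.float64(0.34371941806988277), np.float64(-0.11533719897778341))
```

The hood is nearly stationary at 0.494, so I'll withdraw the finger sideways and then up.

Call:
arm_command([
  [0.01,-0.02,0,0],
  [0.03,-0.06,0,0],
  [0.05,-0.11,0,0],
  [0.06,-0.14,0,0],
  [0.06,-0.16,0.05,0],
  [0.06,-0.18,0.12,0],
  [0.04,-0.22,0.19,0],
  [0.02,-0.26,0.25,0],
])

```text
time: 12.65
tool_pos: [0.5228, -0.3746, 0.3124]
ee_rot: [3.141, 0.001, 2.027]
wrist_force: [-0.7, -0.8, 0.4]
width: 0.0006
finger_force: 0.0
```

```bash
python3 -c "
from h import *
im=report(3,('scene','top'))
cv2.imwrite('pics/t3.png',cv2.resize(im[105:285,200:400,::-1],(660,594),interpolation=cv2.INTER_CUBIC))"
```

```text
[(12.65, 0.493, 13.0), (12.7, 0.488, 7.0), (12.75, 0.493, 13.0), (12.8, 0.488, 7.0), (12.85, 0.493, 13.0), (12.9, 0.488, 7.0)]
phi 0.4894285714285713 v m/s -0.0029142857142862135
12.95 [ 0.52256824 -0.37313554  0.30830953] 2.026559711228318 local r,y (np.float64(0.39524359097527717), np.float64(-0.23591954660792486))
```

Call:
arm_command([
  [-0.02,-0.06,0,0],
  [-0.04,-0.12,0,0],
  [-0.06,-0.18,0,0],
  [-0.06,-0.18,0,0],
  [-0.06,-0.18,0,0],
  [-0.06,-0.18,0,0],
  [-0.06,-0.18,0,0],
  [-0.06,-0.18,0,0],
])

```text
time: 13.62
tool_pos: [0.4933, -0.4621, 0.3106]
ee_rot: [3.141, -0.0, 2.028]
wrist_force: [0.8, -0.1, 0.1]
width: 0.0005
finger_force: 0.0
```

```bash
python3 -c "
from h import *
im=report(2,('scene','top'))
cv2.imwrite('pics/t4.png',cv2.resize(im[105:285,200:400,::-1],(660,594),interpolation=cv2.INTER_CUBIC))"
```

```text
[(13.62, 0.493, 14.1), (13.67, 0.488, 6.9), (13.72, 0.493, 14.1), (13.77, 0.488, 6.9)]
phi 0.48899999999999966 v m/s -0.006800000000000679
13.8167 [ 0.4929954  -0.46284517  0.31096375] 2.027230107059255 local r,y (np.float64(0.46338994157197677), np.float64(-0.30139320698457756))
```

View pics/t4.png

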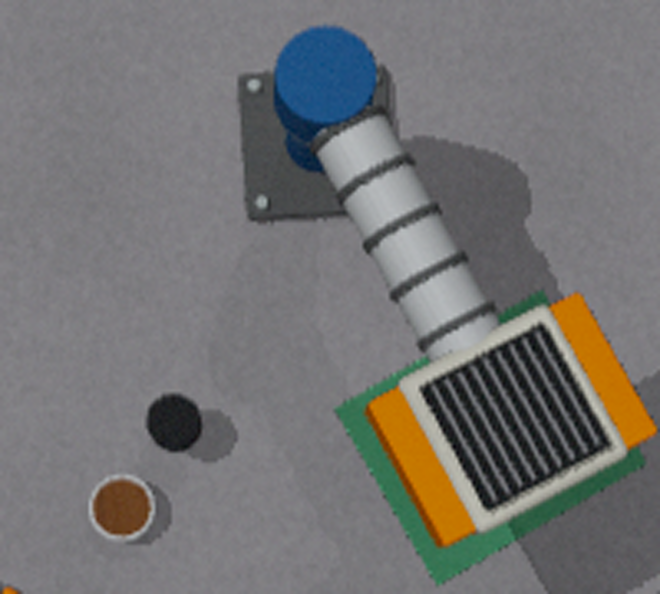

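The hood covers the board, with the filter centre at about (515,416) in the crop. It is still at 0.488–0.493 rad and the board is at about 0.50, an offset of about 0.5 cm. Now I'll let the five seconds pass.

Call:
arm_command([
  [0,0,0,0],
  [0,0,0,0],
  [0,0,0,0],
  [0,0,0,0],
  [0,0,0,0],
  [0,0,0,0],
  [0,0,0,0],
  [0,0,0,0],
])

```text
time: 14.48
tool_pos: [0.4925, -0.4637, 0.3105]
ee_rot: [3.142, -0.0, 2.026]
wrist_force: [0.0, -0.7, 0.4]
width: 0.0001
finger_force: 0.0
```

Call:
arm_command([
  [0,0,0,0],
  [0,0,0,0],
  [0,0,0,0],
  [0,0,0,0],
  [0,0,0,0],
  [0,0,0,0],
  [0,0,0,0],
  [0,0,0,0],
])

```text
time: 15.15
tool_pos: [0.4926, -0.4636, 0.3105]
ee_rot: [3.141, 0.0, 2.026]
wrist_force: [0.9, -1.0, -1.2]
width: 0.0004
finger_force: 0.0
```

Call:
arm_command([
  [0,0,0,0],
  [0,0,0,0],
  [0,0,0,0],
  [0,0,0,0],
  [0,0,0,0],
  [0,0,0,0],
  [0,0,0,0],
  [0,0,0,0],
])

```text
time: 15.82
tool_pos: [0.4925, -0.4636, 0.3105]
ee_rot: [3.142, 0.0, 2.026]
wrist_force: [-0.3, 1.1, -0.6]
width: 0.0004
finger_force: 0.0
```

Call:
arm_command([
  [0,0,0,0],
  [0,0,0,0],
  [0,0,0,0],
  [0,0,0,0],
  [0,0,0,0],
  [0,0,0,0],
  [0,0,0,0],
  [0,0,0,0],
])

```text
time: 16.48
tool_pos: [0.4926, -0.4636, 0.3105]
ee_rot: [3.141, -0.0, 2.026]
wrist_force: [0.1, -0.0, -0.4]
width: 0.0008
finger_force: 0.0
```

Call:
arm_command([
  [0,0,0,0],
  [0,0,0,0],
  [0,0,0,0],
  [0,0,0,0],
  [0,0,0,0],
  [0,0,0,0],
  [0,0,0,0],
  [0,0,0,0],
])

```text
time: 17.15
tool_pos: [0.4926, -0.4636, 0.3105]
ee_rot: [3.142, -0.0, 2.026]
wrist_force: [-0.2, 0.0, 0.8]
width: 0.0006
finger_force: 0.0
```

Call:
arm_command([
  [0,0,0,0],
  [0,0,0,0],
  [0,0,0,0],
  [0,0,0,0],
  [0,0,0,0],
  [0,0,0,0],
  [0,0,0,0],
  [0,0,0,0],
])

```text
time: 17.82
tool_pos: [0.4926, -0.4636, 0.3105]
ee_rot: [3.141, -0.0, 2.026]
wrist_force: [-0.7, -0.2, -0.7]
width: 0.0004
finger_force: 0.0
```

Call:
arm_command([
  [0,0,0,0],
  [0,0,0,0],
  [0,0,0,0],
  [0,0,0,0],
  [0,0,0,0],
  [0,0,0,0],
  [0,0,0,0],
  [0,0,0,0],
])

```text
time: 18.48
tool_pos: [0.4926, -0.4636, 0.3105]
ee_rot: [3.141, -0.0, 2.026]
wrist_force: [0.2, -0.4, 0.4]
width: 0.0008
finger_force: 0.0
```

Call:
arm_command([
  [0,0,0,0],
  [0,0,0,0],
  [0,0,0,0],
  [0,0,0,0],
  [0,0,0,0],
  [0,0,0,0],
  [0,0,0,0],
  [0,0,0,0],
])

```text
time: 19.15
tool_pos: [0.4925, -0.4636, 0.3105]
ee_rot: [3.142, -0.0, 2.026]
wrist_force: [-0.2, -0.2, -0.7]
width: 0.0003
finger_force: 0.0
```

```bash
python3 -c "
from h import *
r,_=measure(1,('scene','top'));print(r)
if abs(r[1][2]-.488)<.01: print(robot.close_job())"
```

```text
[(19.15, 'scene', np.float64(0.493), np.float64(14.1)), (19.2, 'top', np.float64(0.488), np.float64(6.9))]
the job is handed in; nothing more can be done
None
```

The hood stands still over the board, about 0.5 cm off centre by my camera measurement, untouched for over six seconds, and I handed the job in at about 19 s; no verdict was returned.

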